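# Load, cover and start the vacuum drying pot

## Task

Put every plaster knob cast that is on the bench inside the vacuum pot, lay the loose cover on the pot so that it sits seated and level on the rim, and close the vent by turning the big black knob on the control box clockwise fully to its stop. Only when all of that is done, start the pump: twist the small steel key clockwise to its stop, hold it there for a moment, and let it spring back. Leave the pot loaded and covered with the vent closed, and do not knock over the tin that stands among the casts.

Things in the scene. Friction and masses are not known exactly. Their poses are not given: they have to be found in the camera images.
- cast1_mid (a point): Plaster cast of a furniture knob, white, loose, 40 g: a round foot 40 mm across and 8 mm thick, with a plain round stem 26 mm across above it; 40 mm tall in all. It stands on its foot on the bench at the start. The point is on its axis, half-way up (20 mm above the underside); z points from foot to stem. Any of the five may be absent (None). In the pot it may stand or lie.
- cast2_mid (a point): Plaster cast of a furniture knob, white, loose, 40 g: a round foot 40 mm across and 8 mm thick, with a plain round stem 26 mm across above it; 40 mm tall in all. It stands on its foot on the bench at the start. The point is on its axis, half-way up (20 mm above the underside); z points from foot to stem. Any of the five may be absent (None). In the pot it may stand or lie.
- cast3_mid (a point): Plaster cast of a furniture knob, white, loose, 40 g: a round foot 40 mm across and 8 mm thick, with a plain round stem 26 mm across above it; 40 mm tall in all. It stands on its foot on the bench at the start. The point is on its axis, half-way up (20 mm above the underside); z points from foot to stem. Any of the five may be absent (None). In the pot it may stand or lie.
- cast4_mid (a point): Plaster cast of a furniture knob, white, loose, 40 g: a round foot 40 mm across and 8 mm thick, with a plain round stem 26 mm across above it; 40 mm tall in all. It stands on its foot on the bench at the start. The point is on its axis, half-way up (20 mm above the underside); z points from foot to stem. Any of the five may be absent (None). In the pot it may stand or lie.
- cast5_mid (a point): Plaster cast of a furniture knob, white, loose, 40 g: a round foot 40 mm across and 8 mm thick, with a plain round stem 26 mm across above it; 40 mm tall in all. It stands on its foot on the bench at the start. The point is on its axis, half-way up (20 mm above the underside); z points from foot to stem. Any of the five may be absent (None). In the pot it may stand or lie.
- cover_knob (a point): Grip point of the loose round cover, 350 g: aluminium plate 180 mm across, 6 mm thick, with a black upright round knob at its middle, 28 mm across, 42 mm tall. Below the plate a rubber step, 151 mm across, 8 mm deep, chamfered, drops inside the pot rim. It lies on the step on the bench, knob up. The point is on the axis, 26 mm above the plate top, 32 mm above the seating face; z points up.
- cover_seat (a point): Centre of the cover's seating face, the underside of the plate (8 mm above the underside of its rubber step, which has about 4 mm of play all round in the pot). When the cover is seated, this point coincides with the centre of the pot's mouth.
- pot_rim (a point): Centre of the mouth of the vacuum pot, at rim height: a straight round steel pot fixed to the bench, 172 mm across outside, 160 mm inside, 60 mm high, open at the top.
- pot_floor (a point): Centre of the pot's inner floor, 54 mm below the rim. All casts fit side by side on the floor.
- vent_grip (a point): Grip point of the vent knob, the big black one on top of the control box (grey, fixed, 200 x 120 mm, 60 mm high, long side leading away from the robot), at the end nearer the robot: a bar 48 mm long, 14 mm thick, 34 mm tall on a disc 52 mm across. The point is on the vertical turning axis, 13 mm below the bar top, 29 mm above the box top; x lies along the bar, z up.
- vent (a joint): Turn of the vent knob in rad: grows as it is turned clockwise seen from above, 0 = fully open, 1.6 = its stop, closed. It stays where it is left; friction about 0.03 N m.
- start_grip (a point): Grip point of the start key at the other end of the box top, 104 mm from the vent knob: a small steel wing, 36 mm long, 10 mm thick and 32 mm tall on a short round stem. The point is on the vertical turning axis, 13 mm below the top of the wing and 29 mm above the box top; x lies along the wing, z is up.
- start (a joint): Turn of the start key in rad: 0 at rest, grows as it is turned clockwise seen from above, stop at 1.0. A spring (0.12 N m per rad) brings it back to 0 when released.
- tin: Bystander: a closed dark steel tin, 46 mm across, 50 mm tall, standing among the casts. Origin at the centre of its underside.
There are look-alikes about, which are no part of the job. What is shaped like the part that bears cast2_mid but yellow is not meant. What is shaped like the part that bears cast4_mid but yellow is not meant.

How it is judged:
By the outcome, as a careful person would: the job done as asked, in the order asked, and still so for the second after the job is handed in, with the robot touching nothing.
Of cast1, cast2, cast3, cast4, cast5 only 3 to 5 are there at a start; the rules pass over those that are not, and their reading is None.
At some moment in a run one of cast1, cast2, cast3, cast4, cast5, cover may be knocked a few centimetres aside while the robot is not near it.
Once in a run the grip may slacken for a moment while it holds something.
It also fails if it takes over 210 s, if anything falls off the work surface, if the arm or the gripper's body presses on something with over 40 N, if the wrist force passes 120 N, or if a joint passes its speed limit or range.

## Robot

A 6-joint arm with a two-finger parallel gripper is mounted at the origin on the work surface. World frame = base frame: x ahead of the robot, y to its left, z up, the work surface at z = 0. Lengths are in mm, angles in rad, forces in N, time in s.
With the tool pointing down it reaches from about 275 to 825 mm from the base axis. Payload 4.9 kg.
Tool frame: the origin (TCP) lies at the very end of the fingers, on their centre line; the grasp point (between the pads) lies 19 mm behind it; z points along the fingers, y is the line along which they close (so a half turn about z gives the same grasp; the last joint's range is limited). The gripper opens to 85 mm and grips with 20 to 120 N. Pads are 22 mm wide; open, the fingers measure 114 mm over their backs; the gripper's body (76 mm by 85 mm) begins 54 mm behind the grasp point. The pads swing forward as they close: fully open they stand 13 mm farther back than shut.
Start: joints at [-1.241, 0.326, -0.193, 1.052, 0, 1.437], TCP at [246.056, -491.909, 231.281] pointing down, gripper open.
Joint ranges: [-2.65, 2.65], [-0.97, 1.79], [-1.3, 1.35], [-1.93, 2.1], [-1.47, 1.37], [-3.14, 3.14]. Speed limits (rad/s): [2.57, 2.57, 3.14, 3.14, 3.14, 3.14].

## Interface

Orientations are given as [roll, pitch, yaw] about the fixed x, y, z axes, in that order (R = Rz(yaw) Ry(pitch) Rx(roll)).
In Python, from bench import bot, solve_ik, imaging gives the robot as it stands. Calls block until the motion is done:
- bot.move_ptp(position, orientation): joint-space move of the TCP to a pose.
- bot.movel(position, rot=None, max_speed=150, threshold=None): straight line of the TCP; rot=None keeps the orientation; max_speed is the mean speed in mm/s. With threshold (N) it stops when the force on the tool has changed by that much, and returns True; else False.
- bot.move_j(angles): joint-space move.
- bot.grip(opening, effort=None): opening from 0.0 (shut) to 1.0 (fully open); effort is the grip in N (None keeps the last); returns when the fingers have stopped.
- bot.dwell(seconds).
- solve_ik(position, orientation): joint angles nearest the present ones, or None.
- bot.get_state(): the state.
- imaging.capture(name): name is "scene" or "side" or "wrist"; returns the picture (400x640x3 uint8, blue, green, red); there is no depth.
- imaging.camera_model(name): a dict with "K" (3x3 intrinsics, pixels), "position" and "rotation" of the camera in the world. Camera axes: x right, y up, looking along -z (the intrinsics and any distortion apply to the point x, -y, -z); pixel columns grow to the right and rows downward; lengths in mm; the calibration is good to about 2 mm. A picture is of the moment at which its call begins: read the wrist's pose just before it. camera_model takes no time and is no camera call; for the wrist camera it gives the pose at the moment of the call.
A pose or a line that the arm cannot do raises bot.IKError and nothing moves.
- bot.sign_off(): hands the job in; it is judged then, once.
The state is a dict: "t": time; "qpos": joint angles; "joint_velocities": joint speeds; "effort": joint torques, N m; "tcp_pos": TCP position; "orientation": TCP orientation; "contact_force": force on the tool from outside, world axes, zero at the start; "wrist_torque": the same for the moment, N m; "opening": opening from 0.0 (shut) to 1.0 (fully open); "gripper_force": force on a finger pad.
Only numpy, scipy, OpenCV 4.12 (cv2) and the standard library are available. Lean on these libraries where they do the work, as an engineer would, in place of code of your own. Each camera call takes 0.05 s, during which the arm holds its last target. There are 200 camera calls.

## Working session

There is one attempt and no reset: what is moved stays moved. The work goes in short steps, each a Python script; the robot and the scene stay as the last script left them, time stands still between calls to the robot, and variables do not carry over. Pictures are saved under pics/ and viewed, at most 14 in all, crops included, and the job is handed in when it is done.

```bash
ls; mkdir -p pics; python3 - <<'E'
from bench import bot, imaging
import cv2, numpy as np
for n in ["scene","side"]:
    im=imaging.capture(n); cv2.imwrite(f"pics/{n}0.png",im)
for n in ["scene","side","wrist"]:
    c=imaging.camera_model(n); print(n,{k:np.round(v,3).tolist() if not isinstance(v,(str,type(None))) else v for k,v in c.items()})
s=bot.get_state(); print(s["t"],s["orientation"],s["opening"])
E
```

```text
pics
scene {'K': [[469.785, 0.0, 316.097], [0.0, 469.785, 199.979], [0.0, 0.0, 1.0]], 'position': [1009.358, 604.311, 738.477], 'rotation': [0.878, -0.015, 2.476]}
side {'K': [[497.238, 0.0, 320.614], [0.0, 497.238, 201.608], [0.0, 0.0, 1.0]], 'position': [299.016, 873.728, 1108.834], 'rotation': [0.728, -0.013, -2.899]}
wrist {'K': [[299.326, 0.0, 318.813], [0.0, 299.326, 194.539], [0.0, 0.0, 1.0]], 'position': [306.0, -460.742, 373.643], 'rotation': [-0.272, 0.001, -1.108]}
0.1 [-3.14001647e+00 -2.01944550e-04  4.63824448e-01] 1.0026473332058536
```

View pics/scene0.png

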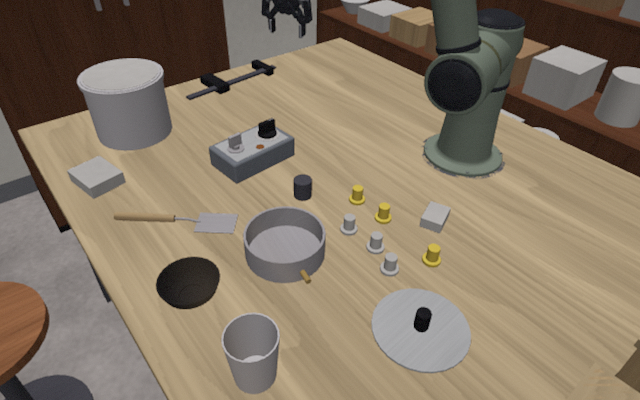

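View pics/side0.png

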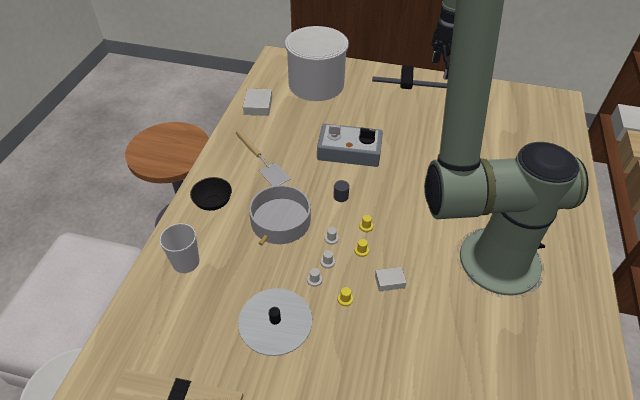

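Scene picture: three white casts at (349,223), (376,242), (390,263). The yellow look-alikes at (358,194), (384,212), (433,254) aren't meant. The dark tin is at (303,187), the pot at (285,245), and the cover at (421,327), with its knob at (423,319). On the box, the vent is the black bar at (267,130) and the key is the steel wing at (235,143). The grey blocks at (97,177) and (435,217), the big pot and the cup are irrelevant. I'll get rough positions from both views, then look from above with the wrist camera.

```bash
cat > h.py <<'E'
from bench import bot, solve_ik, imaging
import cv2, numpy as np
from scipy.spatial.transform import Rotation as R
PI=np.pi
def ray(m,uv):
    K=np.array(m["K"]); d=np.linalg.inv(K)@[uv[0],uv[1],1.]
    d=d*[1,-1,-1]
    return np.array(m["position"]), R.from_euler("xyz",m["rotation"]).as_matrix()@d
def plane(m,uv,z):
    o,d=ray(m,uv); return (o+d*(z-o[2])/d[2])
def proj(m,p):
    q=R.from_euler("xyz",m["rotation"]).as_matrix().T@(np.array(p)-m["position"])
    q=np.array(m["K"])@(q*[1,-1,-1]); return q[:2]/q[2]
def tri(m1,a,m2,b):
    o1,d1=ray(m1,a);o2,d2=ray(m2,b)
    s=np.linalg.lstsq(np.c_[d1,-d2],o2-o1,rcond=None)[0]
    p,q=o1+s[0]*d1,o2+s[1]*d2; return (p+q)/2, np.linalg.norm(p-q)
def down(yaw): return [PI,0,yaw]
def cap(name,fn=None):
    m=imaging.camera_model(name); im=imaging.capture(name)
    if fn: cv2.imwrite("pics/"+fn,im)
    return m,im
E
python3 - <<'E'
from h import *
S=imaging.camera_model("scene");D=imaging.camera_model("side")
pts={"c1":((349,223),(332,235)),"c2":((376,242),(328,258)),"c3":((390,263),(315,276)),"tin":((303,187),(341,190)),"knobtop":((423,312),(274,310)),"vent":((267,125),(367,131)),"key":((235,138),(335,128)),"potrim":((285,233),(280,208)),"cover":((421,328),(275,321)),"y1":((358,194),(367,223)),"y2":((384,212),(362,247)),"y3":((433,254),(346,296))}
for k,(a,b) in pts.items():
    p,e=tri(S,a,D,b); print(k,p.round(),round(e,1))
w=imaging.camera_model("wrist"); s=bot.get_state()
Rt=R.from_euler("xyz",s["orientation"]).as_matrix()
print("cam in tool",Rt.T@(np.array(w["position"])-s["tcp_pos"]), (Rt.T@R.from_euler("xyz",w["rotation"]).as_matrix()).round(3).tolist())
E
```

```text
c1 [458.  40.  20.] 1.1
c2 [450. 120.  20.] 1.5
c3 [470. 182.  20.] 0.4
tin [ 468. -121.   30.] 3.0
knobtop [535. 323.  57.] 1.2
vent [ 433. -328.   94.] 4.9
key [ 534. -321.   93.] 0.8
potrim [614.  13.  59.] 1.2
cover [533. 327.  12.] 0.3
y1 [371. -26.  21.] 0.2
y2 [369.  62.  22.] 0.2
y3 [380. 220.  20.] 0.6
cam in tool [  67.51166749   -0.74160488 -143.05150831] [[-0.001, 0.963, 0.268], [1.0, 0.001, -0.0], [-0.0, 0.268, -0.963]]
```

```bash
python3 - <<'E'
from h import *
bot.move_ptp([480,110,230],down(PI/2))
m,im=cap("wrist","w1.png")
for k,p in dict(c1=(458,40,40),c2=(450,120,40),c3=(470,182,40),pot=(614,13,60)).items(): print(k,proj(m,p).round())
hsv=cv2.cvtColor(im,cv2.COLOR_BGR2HSV)
mask=((hsv[...,1]<45)&(hsv[...,2]>110)).astype(np.uint8)
n,l,st,c=cv2.connectedComponentsWithStats(cv2.morphologyEx(mask,cv2.MORPH_OPEN,np.ones((3,3))))
for i in range(1,n):
    if st[i,4]>80: print(st[i],c[i].round(),plane(m,c[i],20).round())
print(bot.get_state()["t"])
E
```

```text
c1 [301. 231.]
c2 [292. 164.]
c3 [310. 107.]
pot [435. 259.]
[ 293    0  155   56 6263] [369.  23.] [533. 267.  20.]
[295  88  34  35 931] [311. 105.] [471. 184.  20.]
[ 108  114   72   62 2608] [144. 144.] [275. 141.  20.]
[280 144  32  31 702] [295. 160.] [451. 122.  20.]
[ 363  189  148  132 8069] [426. 236.] [616.  24.  20.]
[288 207  30  33 573] [302. 223.] [459.  41.  20.]
2.45
```

View pics/w1.png

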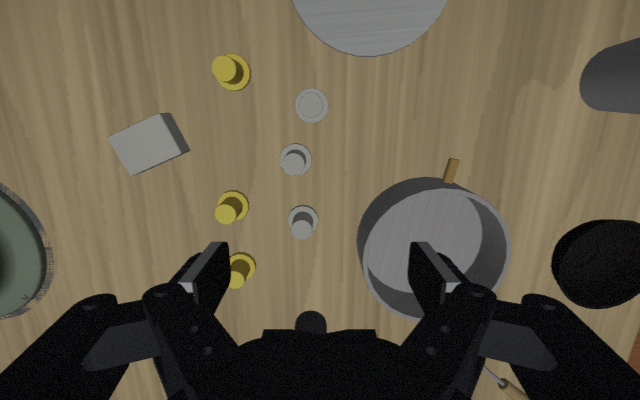

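Three white casts at wrist pixels (311,105), (295,160) and (302,223). The yellow ones at (231,70), (231,208) and (238,270) are the look-alikes, and the tin is at about (311,322). Picking starts with the farthest cast, after a close check.

```bash
cat >> h.py <<'E'
POT=np.array([614.,13.])
def whites(m,im,z=14):
    hsv=cv2.cvtColor(im,cv2.COLOR_BGR2HSV)
    mask=((hsv[...,1]<45)&(hsv[...,2]>110)).astype(np.uint8)
    n,l,st,c=cv2.connectedComponentsWithStats(cv2.morphologyEx(mask,cv2.MORPH_OPEN,np.ones((3,3))))
    return [(plane(m,c[i],z)[:2],st[i,4],c[i]) for i in range(1,n) if st[i,4]>300]
def locate(xy,fn=None):
    m,im=cap("wrist",fn)
    w=min(whites(m,im),key=lambda w:np.linalg.norm(w[0]-xy)); print("found",w[0].round(1),w[1],w[2].round()); return w[0]
def pick(xy,fn=None,yaw=PI/2):
    bot.grip(0.6,40)
    bot.move_ptp([*xy,135],down(yaw))
    p=locate(xy,fn)
    if np.linalg.norm(p-xy)>50: raise SystemExit("lost")
    bot.movel([*p,60],max_speed=200)
    if bot.movel([*p,11],max_speed=60,threshold=8): print("touch",bot.get_state()["tcp_pos"]); bot.movel([*p,80]); raise SystemExit
    bot.grip(0.0,40); print("op",bot.get_state()["opening"])
    bot.movel([*p,110],max_speed=120); print("op",bot.get_state()["opening"],bot.get_state()["t"])
def place(xy,yaw=PI/2):
    bot.movel([*xy,110],max_speed=200); s=bot.get_state(); print("op over pot",s["opening"],s["gripper_force"])
    if s["opening"]<0.2: raise SystemExit("dropped")
    bot.movel([*xy,50],max_speed=120)
    print(bot.movel([*xy,18],max_speed=50,threshold=6), bot.get_state()["tcp_pos"])
    bot.grip(0.55); bot.movel([*xy,120],max_speed=150); print("t",bot.get_state()["t"])
E
python3 - <<'E'
from h import *
pick(np.array([470.,183]),"w2.png")
im=cv2.imread("pics/w2.png"); cv2.imwrite("pics/w2c.png",im[60:340,160:480])
m,im=cap("wrist","w3.png")
E
```

```text
found [470.8 183.4] 1201 [320. 188.]
op 0.2865452192036837
op 0.2892706634350769 6.3
```

View pics/w2c.png

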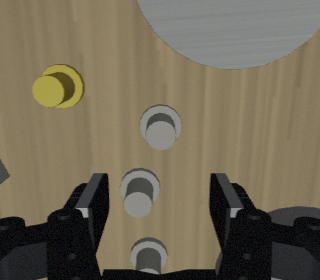

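View pics/w3.png

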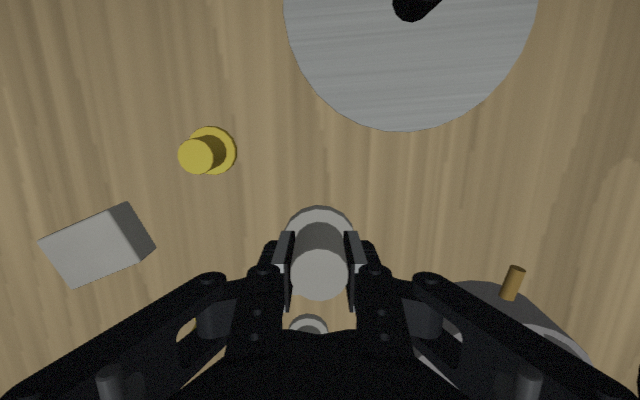

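The crop shows the chosen white cast at full-frame pixel (320,188). In the second picture it's held upright between the pads at (320,260). Now I'll load all three.

```bash
python3 - <<'E'
from h import *
place(POT+[0,46])
pick(np.array([450.,121])); place(POT+[0,0])
pick(np.array([458.,41])); place(POT+[0,-46])
bot.move_ptp([POT[0],POT[1]-40,240],down(PI/2)); bot.grip(0.0)
m,im=cap("wrist","w4.png")
for w in whites(m,im): print(w[0].round(),w[1],w[2].round())
print(bot.get_state()["t"])
cap("scene","s4.png")
E
```

```text
op over pot 0.2920203816048492 39.23174560535699
True [613.05791373  58.9727246   17.58980979]
t 9.9083
found [450.6 119.7] 1203 [319. 190.]
op 0.2892579549292581
op 0.2879845146992222 13.7333
op over pot 0.2927080736871199 39.22786840936169
True [613.0670299   13.04057308  17.58528441]
t 17.3167
found [458.5  40.5] 1209 [319. 189.]
op 0.291595132549726
op 0.28607080483843467 21.0917
op over pot 0.2887852043887061 39.23962930217385
True [613.06247378 -32.86413646  17.57535529]
t 24.5583
[282. 139.] 1408 [17. 19.]
[971.   2.] 11311 [612. 144.]
[616.  22.] 2484 [321. 128.]
[615.  18.] 13083 [321. 131.]
[ 687. -146.] 1917 [374. 255.]
[1040. -154.] 401 [632. 260.]
25.6667
```

View pics/w4.png

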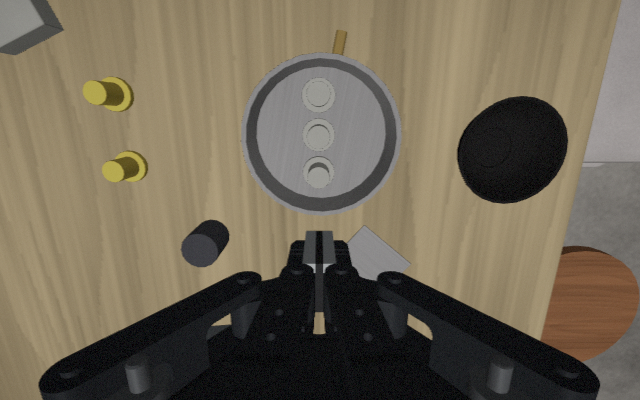

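View pics/s4.png

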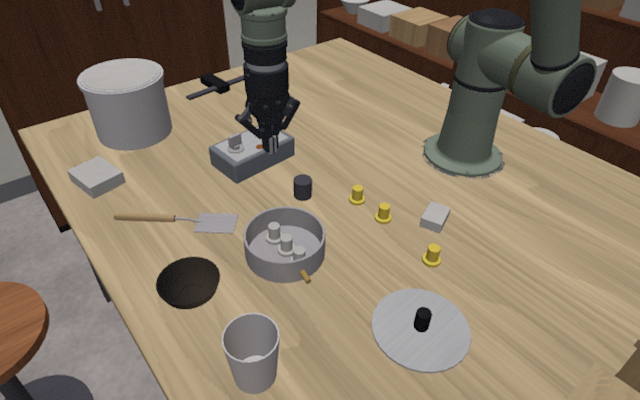

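All three casts stand in the pot at (319,95), (319,135) and (319,173). No white cast is left on the bench, and the tin is upright at (206,243). The cover is still where it was. Next I'll fit the pot rim circle, then the cover.

```bash
cat >> h.py <<'E'
from scipy.optimize import least_squares
def circle(m,im,uv,z,r):
    """centre of round low-saturation part of outer radius r, outline at height z, near pixel uv"""
    hsv=cv2.cvtColor(im,cv2.COLOR_BGR2HSV); mask=(hsv[...,1]<45).astype(np.uint8)*(hsv[...,2]>75)
    mask=cv2.morphologyEx(mask.astype(np.uint8),cv2.MORPH_OPEN,np.ones((3,3)))
    g=plane(m,uv,z)[:2]
    cs=np.vstack(cv2.findContours(mask,cv2.RETR_LIST,cv2.CHAIN_APPROX_NONE)[0])[:,0]
    cs=cs[(cs[:,0]>2)&(cs[:,0]<637)&(cs[:,1]>2)]
    P=np.array([plane(m,p,z)[:2] for p in cs])
    for tol in (15,6,3):
        k=abs(np.linalg.norm(P-g,axis=1)-r)<tol
        g=least_squares(lambda c:np.linalg.norm(P[k]-c,axis=1)-r,g,loss="soft_l1").x
    f=least_squares(lambda c:np.linalg.norm(P[k]-c[:2],axis=1)-c[2],[*g,r]).x
    a=np.unique((np.degrees(np.arctan2(*(P[k]-g).T))//10)).size
    print("circle",g.round(1),"free fit",f.round(1),k.sum(),"arc",a*10); return g
E
python3 - <<'E'
from h import *
im=cv2.imread("pics/w4.png"); m=imaging.camera_model("wrist")
circle(m,im,(321,131),60,86)
bot.move_ptp([534,250,240],down(PI/2))
m,im=cap("wrist","w5.png")
c=circle(m,im,proj(m,(534,325,14)),14,90)
# knob top: dark blob
hsv=cv2.cvtColor(im,cv2.COLOR_BGR2GRAY)
u,v=proj(m,(*c,56)).round().astype(int); print(u,v)
k=(hsv[v-40:v+40,u-40:u+40]<50).astype(np.uint8); n,l,st,cc=cv2.connectedComponentsWithStats(k)
for i in range(1,n):
    if st[i,4]>50: print("knob",st[i],plane(m,cc[i]+[u-40,v-40],35).round(1))
E
```

```text
circle [615.5  12.1] free fit [615.4  12.2  84.9] 454 arc 360
circle [533.6 325.6] free fit [533.6 325.7  88.9] 439 arc 360
318 103
knob [ 28  27  25  27 524] [533.5 326.3  35. ]
```

View pics/w5.png

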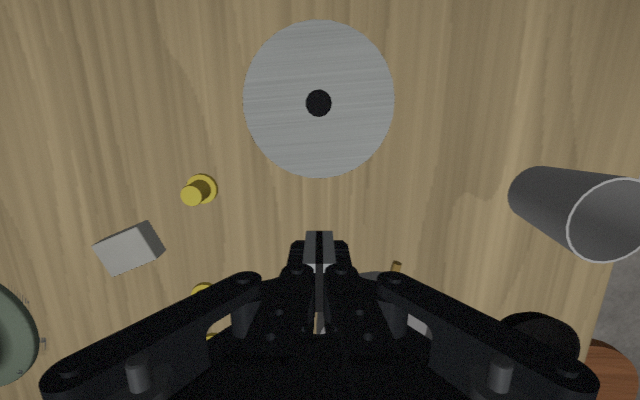

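The cover lies on the bench: plate circle centred at (318,100), knob at (318,103). The camera is nearly above the cover and both estimates agree within 1 mm. I'll grip it twice at right angles to centre it, then carry it low to the pot.

```bash
python3 - <<'E'
from h import *
c=[533.6,325.7]; pot=[615.5,12.1]
bot.grip(0.7,30)
bot.move_ptp([*c,110],down(PI/2))
if bot.movel([*c,21],max_speed=80,threshold=10): print("touch",bot.get_state()["tcp_pos"]); raise SystemExit
bot.grip(0.0,30); print("op",bot.get_state()["opening"])
bot.grip(0.7); bot.movel([*c,75]); bot.move_ptp([*c,75],down(PI))
if bot.movel([*c,21],max_speed=80,threshold=10): print("touch",bot.get_state()["tcp_pos"]); raise SystemExit
bot.grip(0.0,100); s=bot.get_state(); print("op",s["opening"],s["contact_force"])
bot.movel([*c,94],max_speed=60); s=bot.get_state(); print("lift",s["opening"],s["contact_force"],s["gripper_force"])
bot.movel([*pot,94],max_speed=110); s=bot.get_state(); print("over",s["opening"],s["contact_force"],s["gripper_force"],s["tcp_pos"],s["t"])
cap("scene","s6.png"); cap("side","d6.png")
a=cv2.imread("pics/s6.png")[150:350,180:480]; b=cv2.imread("pics/d6.png")[130:330,150:450]
cv2.imwrite("pics/c6.png",np.hstack([a,b]))
E
```

```text
op 0.3186367293737663
op 0.3037182611264906 [-0.85308934 -0.39354306  6.36344763]
lift 0.30521597346781887 [-0.47512636 -0.2120547  -2.40905273] 98.31467628479004
over 0.30287698350021497 [ 0.17412372 -0.02764569 -3.54612426] 98.32094192504883 [615.41629873  12.4144726   94.00461594] 37.7917
```

View pics/c6.png

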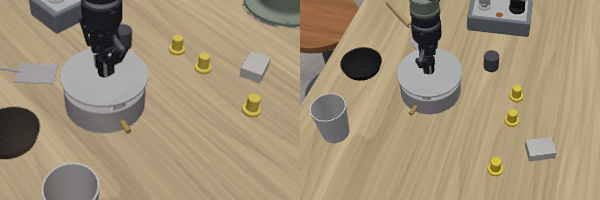

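The cover is held level just above the pot in both views. Lowering it until it makes contact.

```bash
python3 - <<'E'
from h import *
pot=[615.5,12.1]
bot.movel([*pot,83],max_speed=40)
print(bot.movel([*pot,70],max_speed=15,threshold=8)); s=bot.get_state(); print(s["tcp_pos"],s["contact_force"],s["wrist_torque"],s["opening"])
bot.grip(0.7); s=bot.get_state(); print(s["contact_force"])
bot.movel([*pot,150]); 
bot.move_ptp([620,-63,290],down(PI/2)); bot.grip(0.3,60)
m,im=cap("wrist","w7.png")
circle(m,im,proj(m,(*pot,66)),66,90)
print(bot.get_state()["t"])
m,im=cap("scene","s7.png"); cv2.imwrite("pics/c7.png",cv2.resize(im[180:310,200:380],None,fx=3,fy=3))
for z in (66,74): print(z,[proj(m,(615.5+90*np.cos(a),12.1+90*np.sin(a),z)).round(1).tolist() for a in np.arange(4)*PI/2])
E
```

```text
True
[615.50581328  12.07861923  73.99023068] [0.03471442 0.02383693 4.94569097] [ 0.00358385 -0.0036665  -0.03220421] 0.302296693042863
[ 0.35510997 -0.46281716 -0.58405815]
circle [614.8  12.4] free fit [614.8  12.6  89. ] 443 arc 360
41.8167
66 [[247.1, 249.7], [310.8, 256.0], [318.3, 213.5], [260.6, 208.2]]
74 [[246.8, 246.9], [310.8, 253.2], [318.4, 210.7], [260.3, 205.4]]
```

View pics/c7.png

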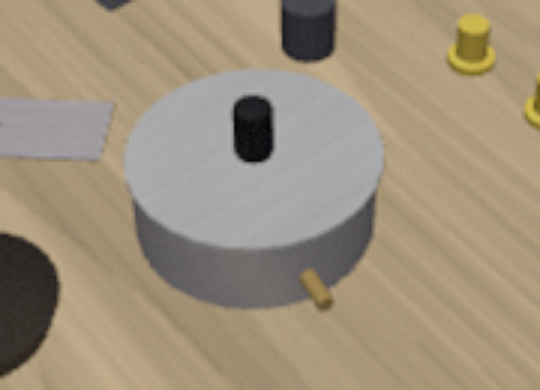

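View pics/w7.png

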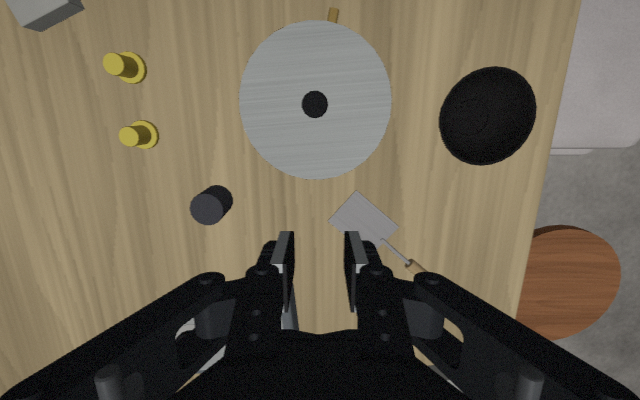

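The cover sits level on the pot: its plate is centred on the rim to under 1 mm, with no gap visible, and the knob is at (315,103). I'll touch the knob top to confirm the height, then look at the control box from above.

```bash
python3 - <<'E'
from h import *
bot.grip(0.0); bot.move_ptp([615,12.4,150],down(PI/2)); bot.movel([615,12.4,118])
print(bot.movel([615,12.4,104],max_speed=15,threshold=6), bot.get_state()["tcp_pos"],"expect top 108")
bot.movel([615,12.4,180]); 
bot.move_ptp([480,-380,240],down(PI/2))
m,im=cap("wrist","w8.png"); cv2.imwrite("pics/c8.png",cv2.resize(im[40:240,200:440],None,fx=3,fy=3))
print({k:proj(m,p).round().tolist() for k,p in dict(vent=(433,-328,89),key=(534,-321,89)).items()},bot.get_state()["t"])
E
```

```text
True [614.91446012  12.4524875  108.07347407] expect top 108
{'vent': [270.0, 130.0], 'key': [376.0, 123.0]} 46.1917
```

View pics/c8.png

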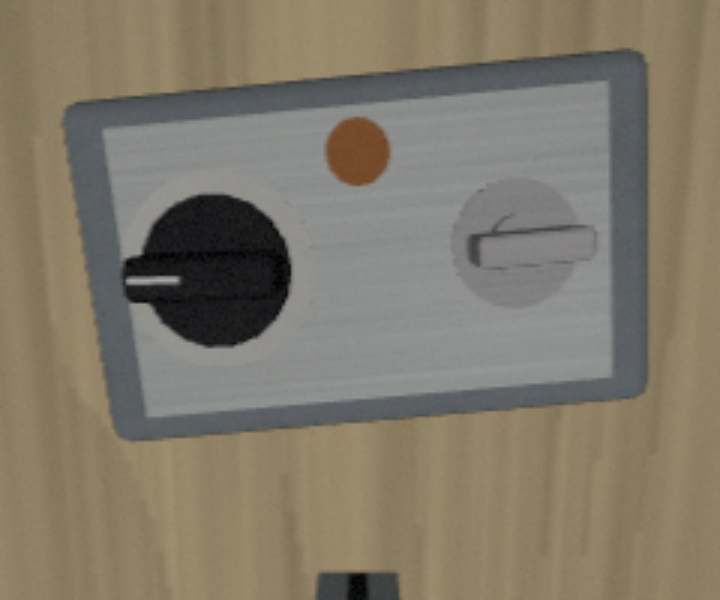

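Touching the knob top at z=108.07 (expected 108) confirms the cover is seated. The crop shows the black vent bar from (124,280) to (285,271) on its disc centred at (217,271). The steel key wing runs from (478,249) to (597,242).

```bash
cat >> h.py <<'E'
def turn(xy,z,yaw0,total,step,tmax=0.4):
    """turn clockwise in steps; stop on torque"""
    a=0
    while a<total-1e-6:
        a=min(a+step,total)
        bot.movel([*xy,z],down(yaw0-a),max_speed=100)
        s=bot.get_state(); T=s["wrist_torque"][2]
        print(f"a={a:.2f} yaw={s['orientation'][2]:.3f} F={np.round(s['contact_force'],1)} Tz={T:.3f} op={s['opening']:.3f} t={s['t']:.1f}")
        if abs(T)>tmax or np.linalg.norm(s["contact_force"])>25: print("stop"); break
    return a
E
python3 - <<'E'
from h import *
m=imaging.camera_model("wrist")
f=lambda x,y,z: plane(m,(200+x/3,40+y/3),z)[:2]
def bar(a,b):
    p,q=f(*a,102),f(*b,102); d=q-p; print("mid",((p+q)/2).round(1),"len",np.linalg.norm(d).round(1),"ang",np.arctan2(d[1],d[0]).round(3)); return (p+q)/2,np.arctan2(d[1],d[0])
v,va=bar((124,280),(285,271)); k,ka=bar((472,249),(597,241))
print("disc vent",f(217,271,68).round(1),"key plate",f(515,243,61).round(1), np.linalg.norm(v-k))
E
```

```text
mid [ 433.2 -328.8] len 49.6 ang 0.055
mid [ 534.  -319.6] len 38.0 ang 0.063
disc vent [ 432.  -329.5] key plate [ 535.1 -320.3] 101.15545103662205
```

```bash
python3 - <<'E'
from h import *
v=[432.3,-329.2]; y0=PI+0.07
bot.grip(0.6,25)
bot.move_ptp([*v,150],down(y0))
if bot.movel([*v,74],max_speed=60,threshold=8): print("touch",bot.get_state()["tcp_pos"]); raise SystemExit
bot.grip(0.0,25); s=bot.get_state(); print(s["opening"],s["contact_force"],s["wrist_torque"],s["qpos"][5])
turn(v,74,y0,0.6,0.2)
E
```

```text
0.15748387931301855 [ 0.07780852 -1.34539959  1.50440286] [-0.30080807 -0.02745928  0.01500355] -0.8567483737974579
a=0.20 yaw=3.014 F=[-0.3 -2.7  2.7] Tz=-0.065 op=0.159 t=50.4
a=0.40 yaw=2.815 F=[-0.1 -4.2  1.3] Tz=-0.052 op=0.161 t=50.7
a=0.60 yaw=2.614 F=[-0.8 -5.   2.5] Tz=-0.028 op=0.157 t=51.1
```

```bash
python3 - <<'E'
from h import *
v=[432.3,-329.2]; y0=PI+0.07-0.6
turn(v,74,y0,0.8,0.2); turn(v,74,y0-0.8,0.4,0.05,0.3)
E
```

```text
a=0.20 yaw=2.414 F=[-1.  -5.3  2.3] Tz=-0.020 op=0.162 t=51.4
a=0.40 yaw=2.214 F=[-0.5 -5.6  1.5] Tz=0.001 op=0.162 t=51.8
a=0.60 yaw=2.014 F=[-2.2 -6.2  2.7] Tz=-0.063 op=0.158 t=52.1
a=0.80 yaw=1.814 F=[-1.3 -6.1  2.1] Tz=-0.022 op=0.157 t=52.5
a=0.05 yaw=1.763 F=[-2.2 -6.3  2. ] Tz=0.001 op=0.157 t=52.7
a=0.10 yaw=1.714 F=[-2.5 -7.1  2.7] Tz=-0.011 op=0.157 t=53.0
a=0.15 yaw=1.663 F=[-2.6 -5.9  2.6] Tz=0.017 op=0.157 t=53.2
a=0.20 yaw=1.616 F=[-2.6 -6.2  2.5] Tz=0.724 op=0.154 t=53.5
stop
```

The torque jump to 0.72 N m after 1.6 rad means the vent is on its stop. I'll release and check both the vent and the pot before starting the pump.

```bash
python3 - <<'E'
from h import *
v=[432.3,-329.2]
bot.grip(0.6); bot.movel([*v,150])
bot.grip(0.0); bot.move_ptp([480,-380,240],down(PI/2))
m,im=cap("wrist"); a=cv2.resize(im[40:240,200:440],None,fx=1.5,fy=1.5)
m,s=cap("scene"); b=cv2.resize(s[160:360,180:460],(420,300))
cv2.imwrite("pics/c9.png",np.hstack([a,b])); print(bot.get_state()["t"])
E
```

```text
55.75
```

View pics/c9.png

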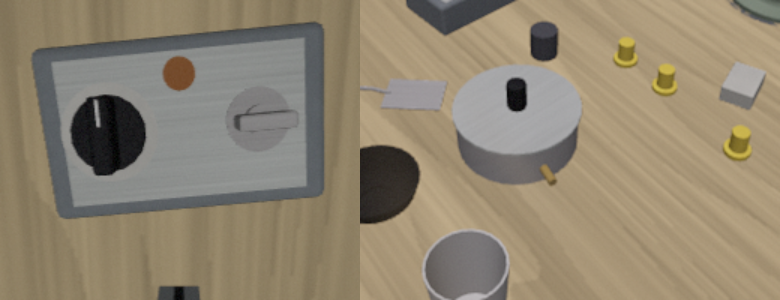

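The vent pointer now points up at (98,105), a quarter turn clockwise from where it started. The cover is still seated, and the tin is upright. Now the start key.

```bash
python3 - <<'E'
from h import *
k=[535,-320]; y0=PI+0.07
bot.grip(0.5,60)
bot.move_ptp([*k,150],down(y0))
if bot.movel([*k,74],max_speed=60,threshold=8): print("touch",bot.get_state()["tcp_pos"]); raise SystemExit
bot.grip(0.0,60); s=bot.get_state(); print(s["opening"],s["contact_force"],s["wrist_torque"])
turn(k,74,y0,0.8,0.2); a=turn(k,74,y0-0.8,0.35,0.05,0.45)
bot.dwell(1.0); s=bot.get_state(); print("held",s["orientation"][2],s["wrist_torque"][2],s["opening"])
E
```

```text
0.1035272046880643 [-0.46908301 -1.31591623  2.68442942] [-0.18676589  0.18420924  0.05459437]
a=0.20 yaw=3.014 F=[-1.2 -1.4  3.7] Tz=0.059 op=0.105 t=59.7
a=0.40 yaw=2.815 F=[-0.9 -1.2  5.7] Tz=0.002 op=0.107 t=60.1
a=0.60 yaw=2.615 F=[-1.  -2.2  5.5] Tz=0.044 op=0.107 t=60.4
a=0.80 yaw=2.415 F=[-1.9 -2.3  5.3] Tz=0.078 op=0.106 t=60.8
a=0.05 yaw=2.365 F=[-1.2 -2.4  4.7] Tz=0.146 op=0.105 t=61.0
a=0.10 yaw=2.315 F=[-0.8 -1.9  5.8] Tz=0.107 op=0.107 t=61.3
a=0.15 yaw=2.265 F=[-0.5 -1.1  5.8] Tz=0.107 op=0.106 t=61.5
a=0.20 yaw=2.216 F=[-0.2 -2.5  5.3] Tz=0.541 op=0.105 t=61.8
stop
held 2.216479119655239 0.5793864835716384 0.1050723175478563
```

```bash
python3 - <<'E'
from h import *
k=[535,-320]
bot.grip(0.85); bot.dwell(0.5); bot.movel([*k,160],max_speed=100)
bot.move_ptp([480,-380,240],down(PI/2)); bot.grip(0.0)
m,im=cap("wrist"); a=cv2.resize(im[40:240,200:440],None,fx=1.5,fy=1.5)
m,s=cap("scene"); b=cv2.resize(s[160:360,180:460],(420,300))
cv2.imwrite("pics/c10.png",np.hstack([a,b])); print(bot.get_state()["t"])
E
```

```text
66.2667
```

View pics/c10.png

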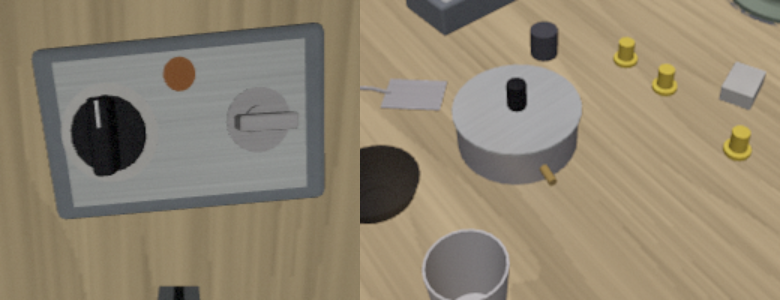

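The key is back at rest at (267,121), the vent pointer still points up at (98,108), and the cover is seated with the tin upright. Handing in.

```bash
python3 -c "
from bench import bot
print(bot.sign_off())"
```

```text
the job is handed in; nothing more can be done
None
```

Job handed in at about 66 s: all three white casts are in the pot, the cover is seated level, the vent is closed to its stop, the start key was turned to its stop, held 1 s and sprang back, and the tin is still standing.

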